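True up a nested sheet pan in the lever press, peel it off and hold it up

ROBOT

A 6-joint arm with a two-finger parallel gripper is mounted at the origin on the work surface; the furniture and walls round the work are solid. World frame = base frame: x ahead of the robot, y to its left, z up, the work surface at z = 0. Lengths are in m, angles in rad, forces in N, time in s.
With the tool pointing down it reaches from about 0.25 to 0.85 m from the base axis. Payload 12.5 kg.
Tool frame: the origin (TCP) lies midway between the tips of the shut fingers; the grasp point (between the pads) lies 19 mm behind it; x points along the fingers, y is the direction in which the jaws open and shut, and the axes are right-handed (so a half turn about x gives the same grasp; the last joint's range is limited). The gripper opens to 93 mm and grips with 3 to 60 N. Pads are 15 mm wide; open, the fingers measure 128 mm over their backs; the gripper's body (75 mm by 188 mm) begins 65 mm behind the grasp point.
Start: joints at [1.16, 0.351, 1.652, -0, 1.139, -0.085], TCP at [0.176, 0.521, 0.219] pointing down, gripper open.
Joint ranges: [-2.75, 2.75], [-0.79, 2.1], [0.01, 2.65], [-1.57, 4.71], [0.07, 3.14], [-2.87, 2.87]. Speed limits (rad/s): [2.22, 2.22, 2.79, 3.14, 3.14, 3.14].

INTERFACE

Orientations are given as a rotation vector (axis times angle).
In Python, from rig import manip gives the robot as it stands. Calls block until the motion is done:
- manip.reach(position, orientation): joint-space move of the TCP to a pose.
- manip.movel(position, orientation=None, velocity=0.15, stop_force=None): straight line of the TCP; orientation=None keeps the orientation; velocity is the mean speed in m/s. With stop_force (N) it stops when the force on the tool has changed by that much, and returns True; else False.
- manip.movej(angles): joint-space move.
- manip.gripper_open() and manip.close(force=None): open the fingers fully, or close them until they stop; force is the grip in N (None keeps the last).
- manip.hold(seconds).
- manip.inverse_kinematics(position, orientation): joint angles nearest the present ones, or None.
- manip.snapshot(name): name is "scene" or "top"; returns a dict with "image" (480x640x3 uint8, red, green, blue), "fx", "fy", "cx", "cy" (pixels), "R" (3x3) and "t" (3): a world point X has camera coordinates R X + t. Camera axes: x right, y down, z forward; pixel columns grow to the right and rows downward; lengths in m; the calibration is good to about 2 mm. A picture is of the moment at which its call begins. There is no depth.
A pose or a line that the arm cannot do raises manip.MotionError and nothing moves.
- manip.sign_off(): hands the job in, once; it reports no verdict.
Trained networks look in a picture, given as the dict that the camera call returned (one of the last four; its "shot" number tells which), for a name from the list of things; names that differ only in an ending like _2 or _b are one class to them, and where a whole thing is asked for, a point or a joint stands for the part that bears it (a point fixed in the world has none). Each returns a list of dicts, best first, with "conf" (0 to 1); they miss things now and then, are a little off and sometimes report something else, mostly with a low value. They report only what shows in the picture. A call takes as long as a camera call.
- manip.cut_out(target, picture): "mask" (480x640 bool, what is visible of it) and "bbox" ([left, top, width, height] in pixels, round what is visible of it).
- manip.landmark_of(target, picture): "at" ([column, row] in pixels: a listed point, or the origin of a listed thing).
Readings, each from a call of its own:
- manip.current_time(): time.
- manip.current_joints(): joint angles.
- manip.current_qd(): joint speeds.
- manip.current_joint_efforts(): joint torques, N m.
- manip.current_position(): TCP position.
- manip.current_eef_rot(): TCP orientation.
- manip.current_force(): force on the tool from outside, world axes, zero at the start.
- manip.current_ft_torque(): the same for the moment, N m.
- manip.current_finger_gap(): finger opening in m.
Only numpy, scipy, OpenCV 4.12 (cv2) and the standard library are available. Lean on these libraries where they do the work, as an engineer would, in place of code of your own. Each camera call takes 0.05 s, during which the arm holds its last target.

TASK

True up the top sheet pan in the bench press: pull the hand lever all the way down so that the pan, which sits a little proud in the pan beneath it, is pressed fully home, then ease the lever back up to rest slowly, without letting it fly. The die's sprung jaws now hold the pan fast, so peel it off by lifting one of its corners first, leaving the lower pan seated in the die and everything else on the bench where it is. Finish holding the pan still and roughly level, open side up, over the middle of the white plaster block and a hand's breadth clear of it: the program ends while holding it, so do not put it down or let go.

Things in the scene. Friction and masses are not known exactly. Their poses are not given: they have to be found in the camera images.
- press: Grey bench lever press, fixed. Origin: on the bench under the die's middle; x points to the hinge (far side), z up. Eight-sided dark die 124 x 144 mm, top at 44.5 mm, on a 148 mm wide base plate from x = -88 to +150 mm. At the middle of each side of the die a sprung jaw in a 28 mm wide housing, 90 mm high, reaching out to |x| 72 and |y| 82 mm. Two hinge cheeks, 92 mm high, at x = +88 to +139, |y| under 46 mm.
- lever_hinge (a point): Axis of the lever's hinge, along the press's y axis, at x = +105, z = 75 mm in the press's frame; the cranked lever swings in the x-z plane. It carries a round rubber pressure foot (42 mm across) that comes down into the top pan and presses on its floor; at rest the foot hangs over the back half of the die, from x = +30 mm on and at least 140 mm above the bench.
- lever_grip (a point): Point on the axis of the lever's round black hand grip (22 mm thick, 67 mm long), 217 mm from the hinge axis, 27 mm short of the free end. At rest 56 mm before the hinge axis and 285 mm above the bench; lever down: 215 mm before it, 105 mm up. Take it from above, fingers either side of it (closing along the press's y): it turns between them, so the hand need not tilt.
- press_lever (a joint): Lever angle in rad: 0 at rest (grip point 75 degrees above level from the hinge), about 1.17 when down with the pan home (8 degrees; stop at 1.19). Springs push it up with 3 to 5 N at the grip; pressing home takes 10 to 15 N. The grip creeps in the fingers as it turns: push on until it is down. Let go when down it flies up, over the 2.5 rad/s allowed; within 0.04 of rest it stays calm.
- lower_pan: Lower sheet pan, the master, same shape as the top one. It lies loose in the die, its shoulder on the die's top; the jaws do not touch it. Origin: centre of its underside, 26 mm above the bench, in the middle of the die.
- top_pan: Top sheet pan, bare steel, 150 g, nested in the lower one; all four jaws grip its rim. 104 mm along x, 124 along y, cut corners, 38 mm high, open at the top. Origin: centre of its underside; z up; axes as the press's at the start. Rolled rim all round, 8 mm wide, 7 mm high; its top is 89.5 mm above the bench at the start (6 mm proud), 83.5 mm pressed home; inside floor 35 mm below the rim's top.
- top_pan_fl (a point): Front left corner (-x, +y) of the top pan (pan axes): on top of the rim, middle of the cut corner. x = -36, y = +46, z = 38 mm in the pan's frame. The straight rim piece here is 36 mm long and runs at 45 degrees to the pan's sides. The lower pan's rim has the same outline, 19.5 mm lower: grip no more than 15 mm deep. Lifted here with about 10 N the pan leaves the jaws one after another, this corner first; all have let go when it is 25 to 40 mm up.
- top_pan_fr (a point): Front right corner (-x, -y) of the top pan (pan axes): on top of the rim, middle of the cut corner. As the front left one.
- top_pan_bl (a point): Back left corner (+x, +y) of the top pan (pan axes): on top of the rim, middle of the cut corner. As the front left one.
- top_pan_br (a point): Back right corner (+x, -y) of the top pan (pan axes): on top of the rim, middle of the cut corner. As the front left one.
- plaster_block: White plaster bedding block, 78 x 126 x 30 mm, lying flat and loose to the left front. Origin in the centre of its underside.
- polish_bar: Bystander, loose: a brown bar of polishing compound, 111 x 46 x 33 mm, at the right front. Origin in the centre of its underside.
- emery_roll: Bystander, loose: a brown roll of emery tape lying flat, 60 mm across, 25 mm high, at the right front. Origin in the centre of its underside.
- sprue_button: Bystander, loose: a cut-off bronze casting cone, 44 mm across, 46 mm high, right of the press. Origin in the centre of its underside.
- bronze_collar: Bystander, loose: a turned bronze collar, 52 mm across, 20 mm high, close to the left of the press. Origin in the centre of its underside.
- chasing_punch_1: Bystander, loose: a steel chasing punch, 105 x 11 x 11 mm, near the plaster block. Origin in the centre of its underside.

How it is judged:
By the outcome, as a careful person would: the job done as asked, in the order asked, and still so for the second after the job is handed in, while the arm keeps its last pose, push and grip.
It also fails if it takes over 67 s, if anything falls off the work surface, if the arm or the gripper's body presses on something with over 40 N, if the wrist force passes 120 N, or if a joint passes its speed limit or range.

## Working session

There is one attempt and no reset: what is moved stays moved. The work goes in short steps, each a Python script; the robot and the scene stay as the last script left them, time stands still between calls to the robot, and variables do not carry over. Pictures are saved under pics/ and viewed, and the job is handed in when it is done.

```bash
ls; mkdir -p pics; python3 - <<'E'
from rig import manip
import cv2
for n in ("scene","top"):
    s=manip.snapshot(n)
    cv2.imwrite(f"pics/{n}0.png",s["image"][:,:,::-1])
    print(n,s["fx"],s["cx"],s["cy"],s["R"],s["t"])
    for k in ["press","lever_hinge","lever_grip","top_pan","top_pan_fl","top_pan_fr","top_pan_bl","top_pan_br","plaster_block","polish_bar","emery_roll","sprue_button","bronze_collar","chasing_punch_1"]:
        r=manip.landmark_of(k,s)
        print(k,[(d["at"],round(d["conf"],2)) for d in r[:2]])
print(manip.current_time(),manip.current_position(),manip.current_eef_rot())
E
```

```text
pics
scene 600.0930023054566 331.03498185819063 233.96009668847827 [[ 0.50175118 -0.86493089 -0.01184512]
 [-0.36252724 -0.19783166 -0.91073412]
 [ 0.78537873  0.4612561  -0.41282328]] [-0.23446851  0.38862212  0.91988803]
press [([382.8, 309.4], 0.75)]
lever_hinge [([406.4, 262.3], 0.59), ([396.9, 284.9], 0.2)]
lever_grip [([394.3, 186.8], 0.82)]
top_pan [([386.3, 291.2], 0.71)]
top_pan_fl [([359.0, 274.6], 0.58)]
top_pan_fr [([399.2, 286.6], 0.71), ([377.1, 261.7], 0.24)]
top_pan_bl [([375.5, 263.4], 0.74)]
top_pan_br [([386.2, 288.3], 0.47)]
plaster_block []
polish_bar [([409.8, 272.5], 0.29)]
emery_roll [([426.0, 374.6], 0.62)]
sprue_button [([439.5, 346.0], 0.78)]
bronze_collar []
chasing_punch_1 [([395.1, 187.4], 0.69)]
top 542.9198007545868 316.2621817613729 235.7729993404281 [[ 0.0262904  -0.99960025  0.01039972]
 [-0.99590999 -0.02709009 -0.08619405]
 [ 0.08644133 -0.00809111 -0.99622409]] [0.00470651 0.55630299 1.48311517]
press []
lever_hinge [([345.9, 172.1], 0.92), ([344.0, 210.0], 0.25)]
lever_grip [([349.3, 178.2], 0.56)]
top_pan [([344.9, 208.6], 0.56)]
top_pan_fl [([293.8, 242.2], 0.23)]
top_pan_fr [([364.9, 223.4], 0.7)]
top_pan_bl [([345.7, 171.5], 0.65), ([328.9, 195.6], 0.63)]
top_pan_br [([362.6, 195.5], 0.94), ([400.3, 240.0], 0.46)]
plaster_block [([219.2, 282.5], 0.95)]
polish_bar [([425.8, 250.4], 0.58)]
emery_roll [([401.4, 275.4], 0.81)]
sprue_button [([397.7, 240.6], 0.46)]
bronze_collar [([292.9, 241.5], 0.54)]
chasing_punch_1 [([248.8, 318.8], 0.64), ([343.1, 209.4], 0.45)]
1.5 [0.17598525 0.52107132 0.21862738] [ 0.25565015  1.5556625  -0.25567003]
```

View pics/scene0.png

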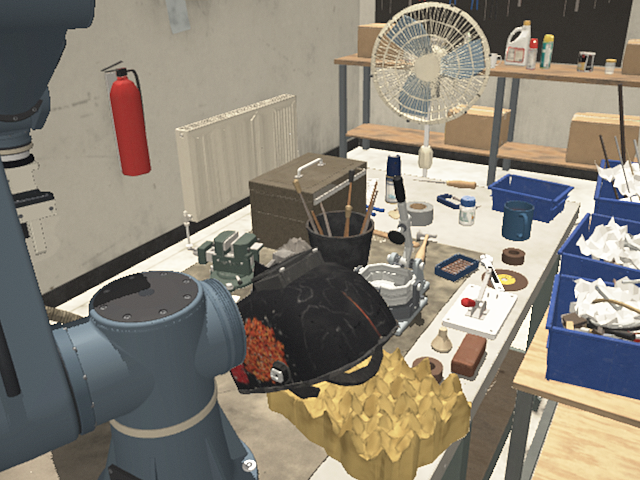

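View pics/top0.png

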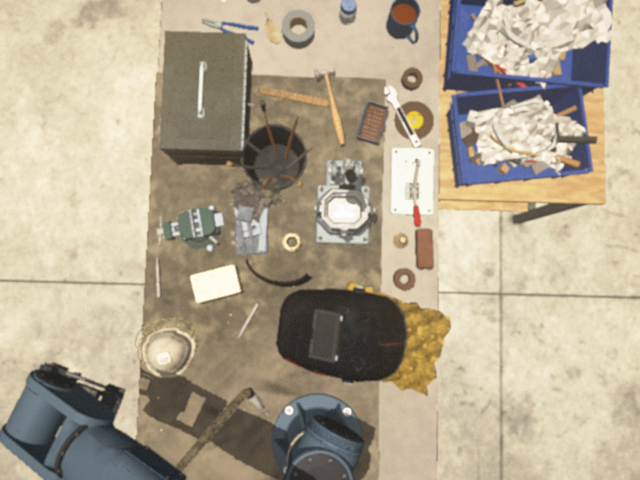

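```bash
cat > h.py <<'E'
from rig import manip
import numpy as np, cv2
from scipy.spatial.transform import Rotation as Ro
def snap(n,name=None):
    s=manip.snapshot(n)
    if name: cv2.imwrite(f"pics/{name}.png",s["image"][:,:,::-1])
    return s
def crop(s,name,x0,y0,w,h,k):
    im=cv2.resize(s["image"][y0:y0+h,x0:x0+w],None,fx=k,fy=k,interpolation=cv2.INTER_CUBIC)
    cv2.imwrite(f"pics/{name}.png",im[:,:,::-1])
def ray(s,p):
    R=np.array(s["R"]);t=np.array(s["t"])
    d=R.T@np.array([(p[0]-s["cx"])/s["fx"],(p[1]-s["cy"])/s["fy"],1]); return -R.T@t,d
def onz(s,p,z):
    o,d=ray(s,p); return o+d*(z-o[2])/d[2]
def proj(s,X):
    c=np.array(s["R"])@np.array(X)+np.array(s["t"]); return np.array([s["cx"]+s["fx"]*c[0]/c[2],s["cy"]+s["fy"]*c[1]/c[2]])
def tri(s1,p1,s2,p2):
    o1,d1=ray(s1,p1);o2,d2=ray(s2,p2);d1/=np.linalg.norm(d1);d2/=np.linalg.norm(d2)
    A=np.c_[d1,-d2];k=np.linalg.lstsq(A,o2-o1,rcond=None)[0]
    a=o1+k[0]*d1;b=o2+k[1]*d2; return (a+b)/2,np.linalg.norm(a-b)
def rotv(yaw):
    # tool x down, tool y at yaw in world xy
    x=np.array([0,0,-1.]);y=np.array([np.cos(yaw),np.sin(yaw),0]);z=np.cross(x,y)
    return Ro.from_matrix(np.c_[x,y,z]).as_rotvec()
E
python3 - <<'E'
from h import *
s=snap("top");q=snap("scene")
crop(s,"topc",290,140,120,120,5); crop(q,"scenec",320,160,130,200,3)
for p,z in [((364.9,223.4),.0895),((362.6,195.5),.0895),((328.9,195.6),.0895)]: print(onz(s,p,z))
print("fr tri",tri(s,(364.9,223.4),q,(399.2,286.6)))
print("bl tri",tri(s,(328.9,195.6),q,(375.5,263.4)))
print("grip tri",tri(s,(349.3,178.2),q,(394.3,186.8)))
print("hinge tri",tri(s,(345.9,172.1),q,(406.4,262.3)))
for k in ["top_pan","plaster_block","press","press_lever"]:
    r=manip.cut_out(k,s)
    for d in r[:2]:
        m=d["mask"].astype(np.uint8); c=cv2.minAreaRect(cv2.findNonZero(m)); print(k,round(d["conf"],2),d["bbox"],c)
        z={"plaster_block":.03,"top_pan":.0895}.get(k,.05)
        print([onz(s,p,z)[:2].round(3) for p in cv2.boxPoints(c)], onz(s,c[0],z))
E
```

```text
[ 0.58687158 -0.10847848  0.0895    ]
[ 0.66173443 -0.10093049  0.0895    ]
[ 0.65894263 -0.01081885  0.0895    ]
fr tri (array([ 0.58523773, -0.1057493 ,  0.09255484]), np.float64(0.005452486534832115))
bl tri (array([ 0.65834772, -0.01037103,  0.09184318]), np.float64(0.0008648291157814395))
grip tri (array([ 0.66817989, -0.04916679,  0.28434249]), np.float64(0.004833109920025541))
hinge tri (array([ 0.72751842, -0.05687156,  0.07495147]), np.float64(0.0024765901668836973))
top_pan 0.81 [322.1, 190.5, 45.0, 36.2] ((344.5, 208.0), (38.0, 45.0), 90.0)
[array([0.676, 0.008]), array([ 0.68 , -0.112]), array([ 0.577, -0.114]), array([0.574, 0.005])] [ 0.62669506 -0.05324885  0.0895    ]
plaster_block 0.65 [190.9, 264.4, 52.0, 38.6] ((216.02944946289062, 283.11767578125), (28.861738204956055, 46.566837310791016), 75.96376037597656)
[array([0.439, 0.363]), array([0.473, 0.241]), array([0.397, 0.218]), array([0.363, 0.34 ])] [0.41788066 0.29064761 0.03      ]
press 0.88 [316.3, 159.3, 59.4, 87.0] ((344.8540954589844, 200.56448364257812), (59.12348937988281, 85.14161682128906), 2.726310968399048)
[array([0.537, 0.027]), array([0.773, 0.023]), array([ 0.77 , -0.141]), array([ 0.534, -0.134])] [ 0.6528226  -0.05611114  0.05      ]
press_lever 0.8 [338.6, 161.0, 19.3, 30.5] ((347.9958801269531, 173.07872009277344), (14.611355781555176, 32.11344528198242), 3.012787342071533)
[array([ 0.685, -0.042]), array([ 0.775, -0.044]), array([ 0.774, -0.085]), array([ 0.684, -0.082])] [ 0.72954038 -0.06311139  0.05      ]
```

View pics/topc.png

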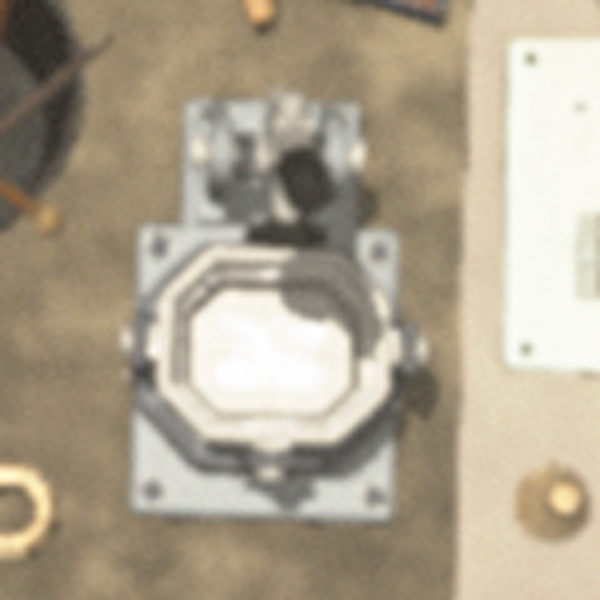

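View pics/scenec.png

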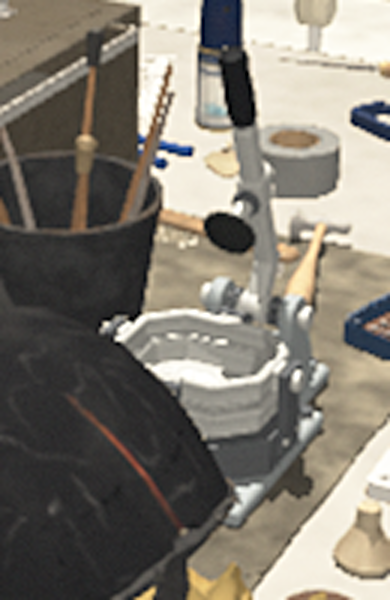

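```bash
python3 - <<'E'
from h import *
s=snap("top");q=snap("scene")
P=lambda u,v:(290+(u+.5)/5-.5,140+(v+.5)/5-.5)
for n,p,z in [("plFL",(130,518),.01),("plFR",(393,520),.01),("midL",(137,228),.01),("midR",(400,228),.01),("bkL",(187,100),.01),("bkR",(358,102),.01),("jawL",(133,342),.09),("jawR",(420,348),.09),("jawF",(270,468),.09)]:
    print(n,onz(s,P(*p),z).round(4))
# grip ends
print("griptop px", P(305,180))
for k in range(1):
  for n in ["lever_grip","lever_hinge","top_pan_fl","top_pan_fr","top_pan_bl","top_pan_br","top_pan"]:
    print(n,[(d["at"],round(d["conf"],2)) for d in manip.landmark_of(n,s)[:2]],[(d["at"],round(d["conf"],2)) for d in manip.landmark_of(n,q)[:2]])
# predicted
for yaw in (0,):
  O=np.array([.627,-.055,0])
  for n,l in [("grip",(.049,0,.285)),("hinge",(.105,0,.075)),("fl",(-.036,.046,.0895)),("fr",(-.036,-.046,.0895)),("bl",(.036,.046,.0895)),("br",(.036,-.046,.0895))]:
    print(n,proj(s,O+l),proj(q,O+l))
E
```

```text
plFL [0.5363 0.0208 0.01  ]
plFR [ 0.5392 -0.1265  0.01  ]
midL [0.7006 0.0212 0.01  ]
midR [ 0.7048 -0.1275  0.01  ]
bkL [ 0.7748 -0.0053  0.01  ]
bkR [ 0.7765 -0.1024  0.01  ]
jawL [0.6245 0.0222 0.09  ]
jawR [ 0.6256 -0.1309  0.09  ]
jawF [ 0.5591 -0.0523  0.09  ]
griptop px (350.6, 175.6)
lever_grip [([349.5, 176.9], 0.6)] [([398.3, 183.9], 0.91), ([385.2, 287.5], 0.24)]
lever_hinge [([348.1, 171.5], 0.95)] [([408.0, 262.3], 0.61)]
top_pan_fl [([324.9, 218.9], 0.87)] [([360.6, 275.4], 0.78)]
top_pan_fr [([365.2, 225.7], 0.67)] [([398.2, 284.7], 0.92), ([386.3, 301.6], 0.43)]
top_pan_bl [([327.8, 195.6], 0.72)] [([376.4, 263.9], 0.73), ([425.9, 374.0], 0.7)]
top_pan_br [([359.8, 194.9], 0.86), ([345.8, 207.6], 0.28)] [([412.7, 274.8], 0.92)]
top_pan [([344.4, 207.9], 0.7)] [([387.2, 289.7], 0.66)]
grip [350.96771838 175.35282308] [399.36467053 185.72214665]
hinge [345.65902351 170.24515128] [405.91701526 261.42209995]
fl [327.59735307 220.83903493] [361.77392764 276.24899321]
fr [362.12373593 221.78257861] [399.49445492 286.02710388]
bl [328.25684863 194.07928633] [376.02249971 263.34796527]
br [362.6349096  195.03250376] [412.61680772 272.31521412]
```

```bash
cat > fit.py <<'E'
from h import *
from scipy.optimize import least_squares
def fitpress():
    pts=dict(lever_grip=(.049,0,.285),lever_hinge=(.105,0,.075),top_pan_fl=(-.036,.046,.0895),top_pan_fr=(-.036,-.046,.0895),top_pan_bl=(.036,.046,.0895),top_pan_br=(.036,-.046,.0895),top_pan=(0,0,.0515))
    obs=[]
    for cam in ("top","scene"):
      for i in range(3):
        s=snap(cam)
        for n,l in pts.items():
            r=manip.landmark_of(n,s)
            if r and r[0]["conf"]>.4: obs.append((s,np.array(l),np.array(r[0]["at"]),n))
    s=[o for o in obs if o[0]["fx"]<580][0][0]
    P=lambda u,v:np.array((290+(u+.5)/5-.5,140+(v+.5)/5-.5))
    for n,p,l in [("plFL",(130,518),(-.088,.074,.01)),("plFR",(393,520),(-.088,-.074,.01)),("jawL",(133,342),(0,.078,.09)),("jawR",(420,348),(0,-.078,.09)),("jawF",(270,468),(-.068,0,.09))]:
        obs.append((s,np.array(l),P(*p),n))
    def f(v):
        R=Ro.from_euler("z",v[2]).as_matrix();o=np.array([v[0],v[1],0])
        return np.concatenate([proj(s,o+R@l)-a for s,l,a,n in obs])
    r=least_squares(f,[.626,-.053,0],loss="soft_l1")
    res=r.fun if False else f(r.x)
    for i,(s,l,a,n) in enumerate(obs): print(n,"top" if s["fx"]<580 else "scene",res[2*i:2*i+2].round(1))
    cov=np.linalg.inv(r.jac.T@r.jac); print(r.x,np.sqrt(np.diag(cov)))
    return r.x
E
python3 -c "from fit import *; fitpress()"
```

```text
lever_grip top [1.6 0.9]
lever_hinge top [-1.2 -1.2]
top_pan_fl top [1.3 0.6]
top_pan_fr top [-4.3 -1. ]
top_pan_bl top [ 0.1 -1.2]
top_pan_br top [-0.1 -0.6]
top_pan top [-1.2  1.6]
lever_grip top [-2.1  1.6]
lever_hinge top [1.9 0.1]
top_pan_fl top [2.1 3.6]
top_pan_fr top [-2.  -0.7]
top_pan_bl top [-0.6 -1.4]
top_pan_br top [ 0.2 -1.2]
top_pan top [-0.4  3.3]
lever_grip top [-0.3  1.9]
lever_hinge top [ 1.1 -1.4]
top_pan_fl top [0.2 1.8]
top_pan_bl top [-2.3  0.7]
top_pan_br top [1.5 0.5]
top_pan top [ 0.6 -0.9]
lever_grip scene [ 5.  -1.2]
top_pan_fl scene [ 2.5 -0.8]
top_pan_fr scene [ 0.1 -0.4]
top_pan_bl scene [ 0.8 -0.5]
top_pan_br scene [-1.7 -0.1]
top_pan scene [-0.9  0.7]
lever_grip scene [ 5.5 -1.6]
lever_hinge scene [-0.5 -3.9]
top_pan_fl scene [2.7 0.3]
top_pan_fr scene [1.8 1.9]
top_pan_bl scene [0.7 0.7]
top_pan_br scene [-1.2 -0.1]
top_pan scene [-0.5  0.6]
lever_grip scene [ 6.9 -4.2]
lever_hinge scene [-0.7 -1.7]
top_pan_fl scene [-32.3  87.9]
top_pan_fr scene [ 2.3 -2.5]
top_pan_bl scene [-0.2  2.7]
top_pan_br scene [0.1 1. ]
top_pan scene [-2.2 -0.2]
plFL top [-0.5 -1.1]
plFR top [-0.4  1. ]
jawL top [-0.9 -1.1]
jawR top [0.1 0.5]
jawF top [-0.1  0.5]
[ 0.62585112 -0.05332773 -0.01964053] [0.00074583 0.00059824 0.00950721]
```

```bash
python3 - <<'E'
from h import *
s=snap("top");q=snap("scene")
crop(s,"buck",230,90,100,110,5); crop(q,"buck2",290,140,110,140,4)
# helmet height guesses
for z in (.15,.2,.25): print(z,onz(s,(342,287),z),onz(q,(295,262),z),onz(s,(280,335),z),onz(s,(405,335),z))
print(manip.current_time(), Ro.from_rotvec(manip.current_eef_rot()).as_matrix().round(3))
O=np.array([.6258,-.0533,0])
for yaw in (np.pi/2,-np.pi/2): 
  for p in [(.676,-.053,.266+.08),(.676,-.053,.266),(.5158,-.053,.086)]: print(yaw,p,manip.inverse_kinematics(p,rotv(yaw)))
fl=O+[-.036,.046,.0835-.0095]
fr=O+[-.036,-.046,.0835-.0095]
for n,p,ed,out in (("fl",fl,(1,1,0),(-1,1,0)),("fr",fr,(1,-1,0),(-1,-1,0))):
  for sg in (1,-1):
    th=np.radians(30);x=np.cos(th)*np.array([0,0,-1.])+np.sin(th)*np.array(ed)/2**.5
    y=sg*np.array(out)/2**.5; R=np.c_[x,y,np.cross(x,y)]
    print(n,sg,manip.inverse_kinematics(p,Ro.from_matrix(R).as_rotvec()))
E
```

```text
0.15 [ 0.4170957  -0.04773943  0.15      ] [0.47937205 0.09365122 0.15      ] [0.2935039 0.1047406 0.15     ] [ 0.3014313  -0.20841077  0.15      ]
0.2 [ 0.41740854 -0.04484887  0.2       ] [0.39817968 0.03823147 0.2       ] [0.29830963 0.10208811 0.2       ] [ 0.30594885 -0.19967938  0.2       ]
0.25 [ 0.41772139 -0.04195831  0.25      ] [ 0.31698731 -0.01718827  0.25      ] [0.30311536 0.09943561 0.25      ] [ 0.3104664 -0.190948   0.25     ]
5.1 [[-0.     0.32   0.947]
 [ 0.     0.947 -0.32 ]
 [-1.     0.    -0.   ]]
1.5707963267948966 (0.676, -0.053, 0.34600000000000003) [-0.14687271  0.51672369  1.09555856  0.          1.52931041 -1.71766904]
1.5707963267948966 (0.676, -0.053, 0.266) [-0.14687271  0.55388999  1.2233692   0.          1.36433347 -1.71766904]
1.5707963267948966 (0.5158, -0.053, 0.086) [-1.92193333e-01  4.76908853e-01  1.84343631e+00 -4.44089210e-16
  8.21247495e-01 -1.76298966e+00]
-1.5707963267948966 (0.676, -0.053, 0.34600000000000003) [-1.46872713e-01  5.16723687e-01  1.09555856e+00 -4.44089210e-16
  1.52931041e+00  1.42392361e+00]
-1.5707963267948966 (0.676, -0.053, 0.266) [-1.46872713e-01  5.53889991e-01  1.22336920e+00 -4.44089210e-16
  1.36433347e+00  1.42392361e+00]
-1.5707963267948966 (0.5158, -0.053, 0.086) [-1.92193333e-01  4.76908853e-01  1.84343631e+00 -4.44089210e-16
  8.21247495e-01  1.37860299e+00]
fl 1 None
fl -1 [-0.30384247  0.5412937   1.90388716  0.86472475  0.62164538 -0.21856707]
fr 1 None
fr -1 [-0.09709433  0.52699005  1.93255699 -0.91147783  0.41351945 -0.08344079]
```

View pics/buck.png

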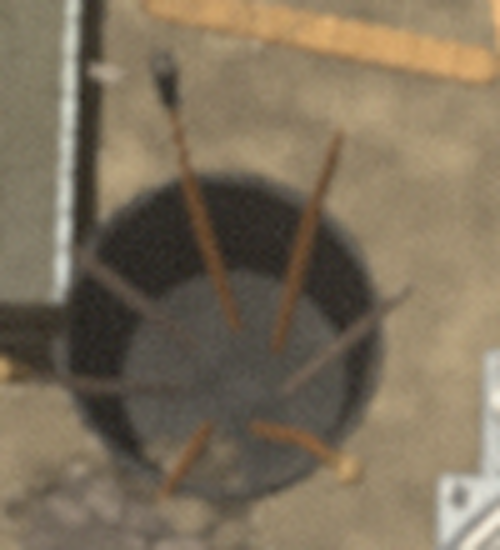

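View pics/buck2.png

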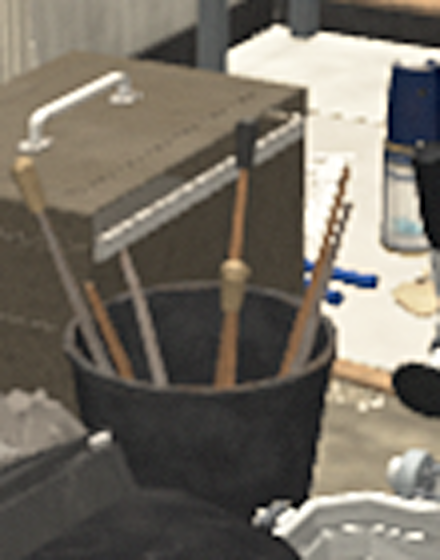

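```bash
cat >> h.py <<'E'
O=np.array([.6258,-.0535,0.]); PY=-.005
RP=Ro.from_euler("z",PY).as_matrix()
def W(p): return O+RP@np.array(p)
LR=rotv(-np.pi/2+PY)
def arc(a,r=.217):
    e=np.radians(75)-a
    return W([.105-r*np.cos(e),0,.075+r*np.sin(e)-.019])
E
python3 - <<'E'
from h import *
p=manip.current_position()
manip.movel([p[0],p[1],.40],velocity=.25)
g=arc(0)
manip.reach([g[0],g[1],.40],LR)
print(manip.current_time(),manip.current_position(),manip.current_force())
s=snap("scene","s1");snap("top","t1")
E
```

```text
8.6583 [ 0.67463542 -0.05289454  0.40012226] [ 0.23897872 -0.47680295 -0.1090943 ]
```

View pics/s1.png

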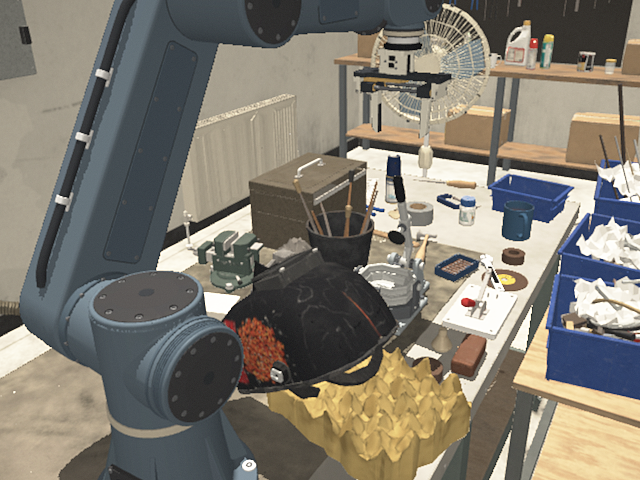

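View pics/t1.png

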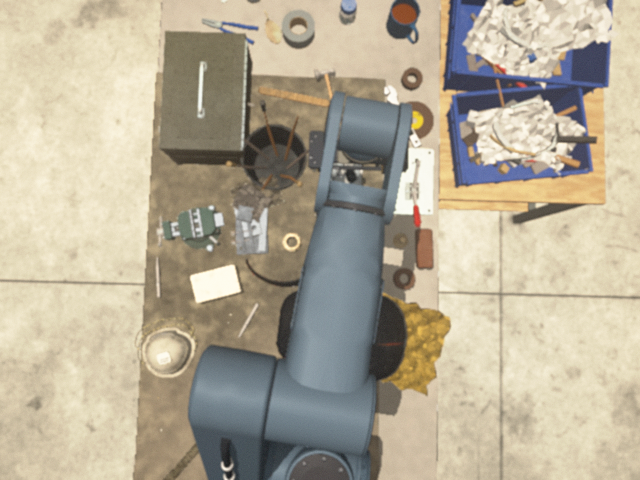

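```bash
python3 - <<'E'
from h import *
s=snap("scene")
print("TCP proj",proj(s,manip.current_position()),"grip",proj(s,arc(0)+[0,0,.019]),"free end",proj(s,arc(0,.244)+[0,0,.019]))
g=arc(0)
print(manip.movel(g,velocity=.12,stop_force=12))
print(manip.current_position(),manip.current_force())
s=snap("scene"); crop(s,"s2",320,80,150,150,4)
E
```

```text
TCP proj [400.21417993 134.02275794] grip [398.57129599 185.98770945] free end [397.63349459 175.5198096 ]
False
[ 0.67496772 -0.05379751  0.26650874] [-0.46368299 -0.55575461 -0.35428357]
```

View pics/s2.png

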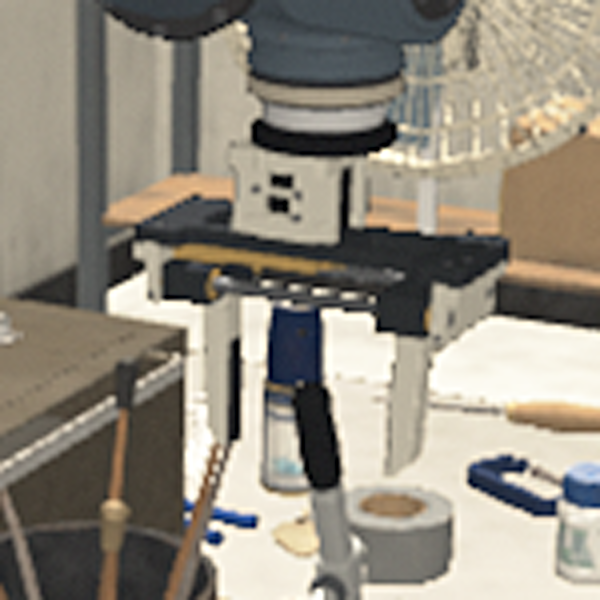

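```bash
python3 - <<'E'
from h import *
manip.close(35)
print("gap",manip.current_finger_gap(),manip.current_force().round(1) if hasattr(manip.current_force(),'round') else manip.current_force())
for a in (.2,.4,.6,.8,1.0):
    manip.movel(arc(a),velocity=.1)
    print(a,np.round(manip.current_force(),1),np.round(manip.current_position()-arc(a),4),manip.current_finger_gap())
print(manip.current_time())
E
```

```text
gap 0.022030890335357527 [ 0.8 -8.9 -0.3]
0.2 [  4.2 -10.6  -0.8] [ 0.0008 -0.0021  0.0006] 0.02172847952658516
0.4 [  4.4 -11.8   1.3] [ 0.0011 -0.0022  0.0007] 0.021447260336595175
0.6 [  6.8 -12.8   0.3] [ 0.0016 -0.0023  0.0009] 0.021649234700669144
0.8 [  7.7 -13.6   2. ] [ 0.0024 -0.0023  0.0013] 0.02169048050159975
1.0 [  8.  -14.4   3.8] [ 0.0031 -0.0024  0.0015] 0.02154780947300004
14.1583
```

```bash
python3 - <<'E'
from h import *
for a in (1.1,1.17,1.21,1.25):
    st=manip.movel(arc(a),velocity=.06,stop_force=28)
    print(a,st,np.round(manip.current_force(),1),np.round(manip.current_position()-arc(a),4),np.round(manip.current_position(),4))
    if st: break
s=snap("scene");q=snap("top"); crop(s,"s3",320,160,150,150,4); crop(q,"t3",290,130,120,120,5)
print(manip.current_time())
E
```

```text
1.1 False [  7.7 -15.3   4.9] [ 0.0035 -0.0023  0.0019] [ 0.522  -0.0553  0.1029]
1.17 True [-1.  -1.1  8.6] [ 0.0043 -0.0026  0.0047] [ 0.5202 -0.0555  0.0908]
15.05
```

View pics/s3.png

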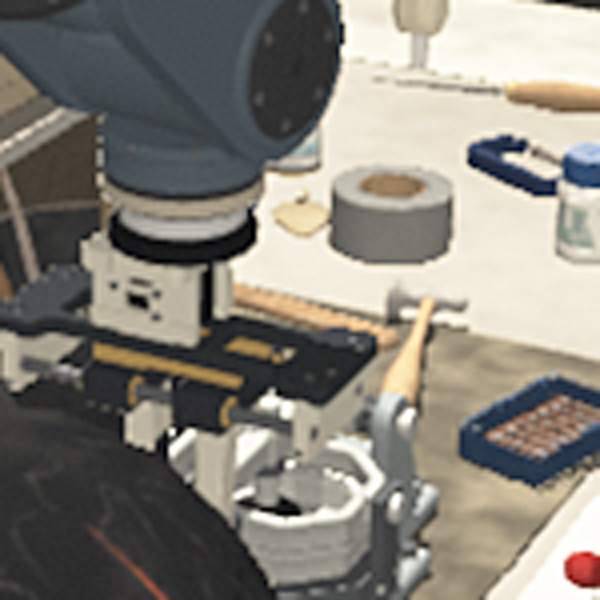

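```bash
python3 - <<'E'
from h import *
for a,dz in ((1.17,0),(1.19,-.003),(1.19,-.008),(1.19,-.013)):
    st=manip.movel(arc(a)+[0,0,dz],velocity=.04,stop_force=35)
    print(a,st,np.round(manip.current_force(),1),np.round(manip.current_position()-arc(a),4),np.round(manip.current_position(),4))
    if st: break
print(manip.current_time(),manip.current_finger_gap())
s=snap("scene");q=snap("top"); crop(s,"s4",350,240,100,100,6); crop(q,"t4",290,130,120,120,5)
E
```

```text
1.17 True [-3.8 -1.8 14. ] [ 0.0044 -0.0026  0.0042] [ 0.5203 -0.0556  0.0903]
15.2667 0.02143863268769689
```

View pics/s4.png

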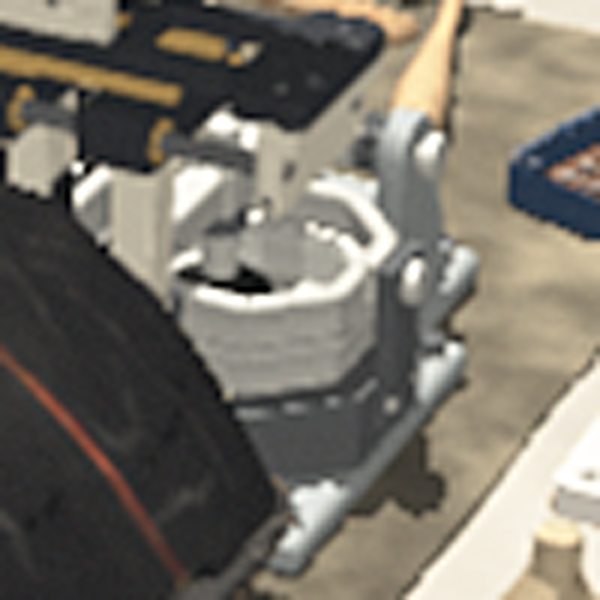

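```bash
python3 - <<'E'
from h import *
for a,dz in ((1.17,0),(1.18,-.003),(1.19,-.006)):
    st=manip.movel(arc(a)+[0,0,dz],velocity=.04)
    print(a,st,np.round(manip.current_force(),1),np.round(manip.current_position()-arc(a),4),np.round(manip.current_position(),4))
    if abs(manip.current_force()[2])>45: break
print(manip.current_time(),manip.current_finger_gap())
E
```

```text
1.17 False [  2.3 -13.8  25.3] [ 0.0044 -0.0025  0.0037] [ 0.5203 -0.0555  0.0898]
1.18 False [  1.5 -12.9  33.4] [ 0.0051 -0.0026  0.0015] [ 0.5207 -0.0555  0.0854]
1.19 False [  0.9 -13.3  36.1] [ 0.0057 -0.0027 -0.0011] [ 0.521  -0.0556  0.0806]
16.2 0.021693352336745395
```

```bash
python3 - <<'E'
from h import *
s=snap("scene")
for n,p in (("top_pan_fr",(-.036,-.046)),("top_pan_br",(.036,-.046))):
    print(n,"hi",proj(s,W([*p,.0895])),"lo",proj(s,W([*p,.0835])),[(np.round(d["at"],1),round(d["conf"],2)) for d in manip.landmark_of(n,s)[:2]])
print([(np.round(d["at"],1),round(d["conf"],2)) for d in manip.landmark_of("lever_grip",s)[:2]], proj(s,arc(1.17)+[0,0,.019]))
im0=cv2.imread("pics/scene0.png")[240:340,350:450]; im1=s["image"][240:340,350:450,::-1]
v=np.hstack([cv2.resize(i,None,fx=4,fy=4,interpolation=cv2.INTER_CUBIC) for i in (im0,im1)])
cv2.imwrite("pics/cmp.png",v); print(manip.current_time())
E
```

```text
top_pan_fr hi [398.51079261 286.12676942] lo [398.41522952 288.54488435] [(array([398.7, 287.2]), 0.63), (array([379.1, 264.2]), 0.59)]
top_pan_br hi [411.8249613 272.4435886] lo [411.70909648 274.78632424] [(array([362.2, 277. ]), 0.75), (array([412.3, 274.6]), 0.63)]
[(array([385.4, 293.1]), 0.31), (array([387. , 309.8]), 0.26)] [363.93820864 289.51083312]
16.4
```

View pics/cmp.png

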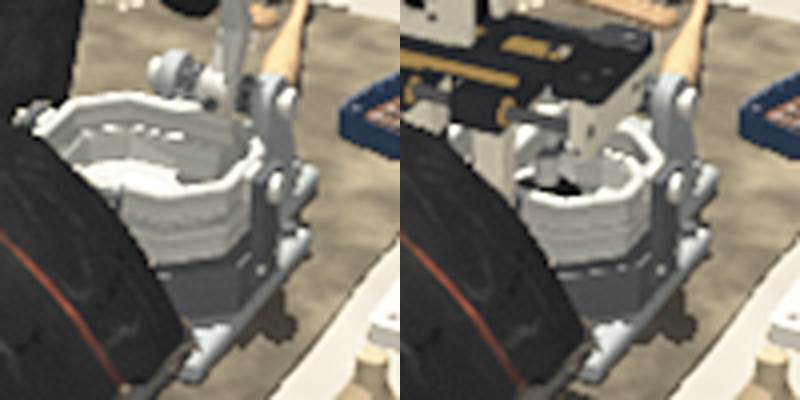

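```bash
python3 - <<'E'
from h import *
for a in (1.15,1.0,.8,.6,.4,.2,.08,0.0):
    manip.movel(arc(a),velocity=.09 if a>.1 else .05)
    print(a,np.round(manip.current_force(),1),np.round(manip.current_position()-arc(a),4))
print(manip.current_time(),manip.current_finger_gap())
s=snap("scene");crop(s,"s5",350,130,100,130,5)
E
```

```text
1.15 [ 19.9 -15.4   0.1] [ 0.0063 -0.0026  0.0032]
1.0 [ 26.6 -14.5  -5.5] [ 0.0067 -0.0026  0.0029]
0.8 [ 32.6 -14.7 -15.8] [ 0.0063 -0.0026  0.0018]
0.6 [ 26.6 -15.3 -19.7] [ 0.004  -0.0025  0.    ]
0.4 [ 19.2 -15.5 -23.7] [ 0.0018 -0.0025 -0.0019]
0.2 [ 11.7 -13.8 -22.3] [-0.     -0.0024 -0.0033]
0.08 [  7.8 -13.3 -20.5] [-0.0006 -0.0023 -0.0034]
0.0 [ -6.6 -12.1 -16. ] [-0.0028 -0.0022 -0.004 ]
20.925 0.022318184736319763
```

View pics/s5.png

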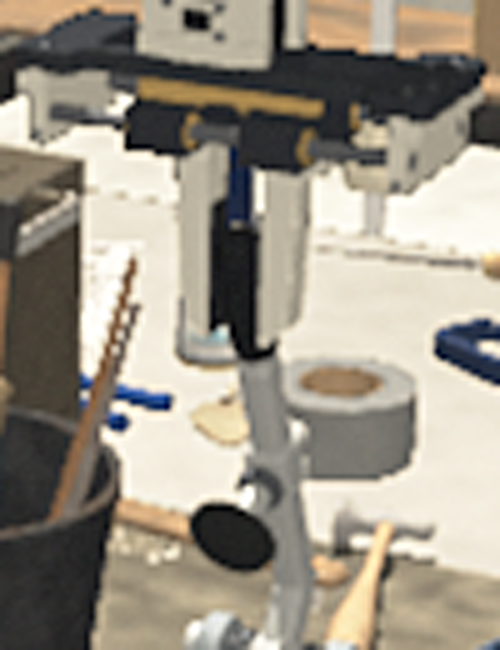

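```bash
python3 - <<'E'
from h import *
manip.movel(arc(-.02),velocity=.04)
print(np.round(manip.current_force(),1),np.round(manip.current_position()-arc(0),4))
manip.gripper_open()
p=manip.current_position()
manip.movel([p[0],p[1],.37],velocity=.2)
print(manip.current_time(),manip.current_position(),manip.current_force())
s=snap("scene");im0=cv2.imread("pics/scene0.png")[170:340,350:450]; im1=s["image"][170:340,350:450,::-1]
v=np.hstack([cv2.resize(i,None,fx=3.4,fy=3.4,interpolation=cv2.INTER_CUBIC) for i in (im0,im1)])
cv2.imwrite("pics/cmp2.png",v)
for n,p in (("top_pan_fl",(-.036,.046)),("top_pan_fr",(-.036,-.046)),("top_pan_bl",(.036,.046)),("top_pan_br",(.036,-.046))):
    print(n,"hi",proj(s,W([*p,.0895])),"lo",proj(s,W([*p,.0835])),[(np.round(d["at"],1),round(d["conf"],2)) for d in manip.landmark_of(n,s)[:2]])
E
```

```text
[-25.9 -12.7 -12.9] [-0.0014 -0.0022 -0.0036]
23.1083 [ 0.67854418 -0.05378762  0.36853508] [-0.82208459  0.34882473  0.00505703]
top_pan_fl hi [360.90717054 276.25717783] lo [360.88387511 278.61654611] [(array([361.7, 277.6]), 0.79)]
top_pan_fr hi [398.51079261 286.12676942] lo [398.41522952 288.54488435] [(array([395.7, 287.8]), 0.72), (array([382.9, 304.8]), 0.19)]
top_pan_bl hi [375.32922757 263.39012526] lo [375.28138606 265.6773362 ] [(array([376.8, 265.5]), 0.92)]
top_pan_br hi [411.8249613 272.4435886] lo [411.70909648 274.78632424] [(array([413.4, 272.8]), 0.8), (array([420.7, 375. ]), 0.64)]
```

View pics/cmp2.png

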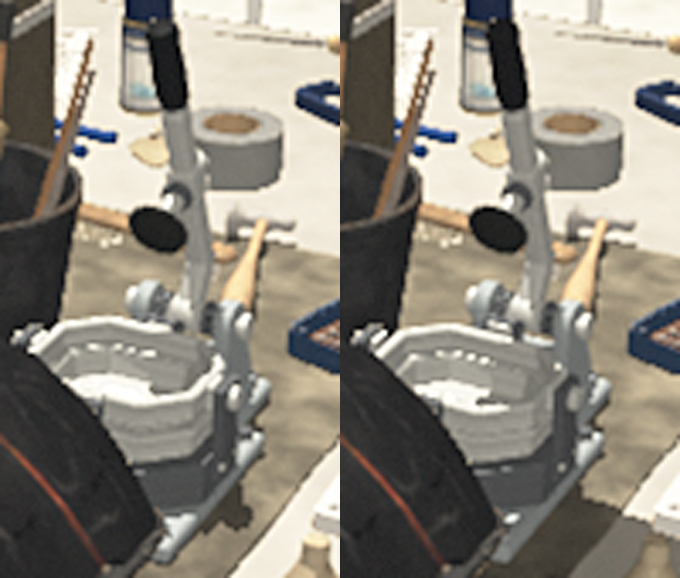

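```bash
cat >> h.py <<'E'
TH=np.radians(30)
def graspR():
    x=np.cos(TH)*np.array([0,0,-1.])+np.sin(TH)*np.array([1,1,0])/2**.5
    y=np.array([1,-1,0])/2**.5
    return RP@np.c_[x,y,np.cross(x,y)]
GR=graspR()
CORN=np.array([-.036,.046,.0835]); DEPTH=.0095
GP=W(CORN-[0,0,DEPTH])          # TCP at grasp
PAN0=W([0,0,.0455])             # pan origin at home
def rv(R): return Ro.from_matrix(R).as_rotvec()
def panpose(pos,Rp):            # TCP pose for a pan pose (Rp relative to home orientation)
    return pos+Rp@(GP-PAN0), rv(Rp@GR)
BR=W([.050,-.060,.0765])        # pivot about the back right corner (rim outside)
def peel(phi):
    ax=RP@np.array([1,1,0])/2**.5
    Rp=Ro.from_rotvec(-ax*phi).as_matrix()
    # choose sign so that fl rises
    if (Rp@(GP-BR))[2]<(GP-BR)[2]: Rp=Rp.T
    return BR+Rp@(PAN0-BR),Rp
BLK=np.array([.418,.291])
E
python3 - <<'E'
from h import *
print(GP,GR.round(3))
def tst(n,p,r):
    q=manip.inverse_kinematics(p,r); print(n,np.round(p,3),None if q is None else np.round(q,2))
tst("pre",GP+[0,0,.12],rv(GR)); tst("g",GP,rv(GR))
for d in (5,10,15,20): 
    P,Rp=peel(np.radians(d)); tst(d,*panpose(P,Rp))
    print((Rp@(GP-BR)-(GP-BR)).round(4))
P,Rp=peel(np.radians(20))
tst("lift",*panpose(P+[-.012,.0,.045],Rp))
tst("lift2",*panpose(P+[-.05,.05,.09],Rp))
for psi in range(-90,121,15):
    tst(psi,*panpose(np.array([*BLK,.12]),Ro.from_euler("z",psi,degrees=True).as_matrix()))
E
```

```text
[ 0.59003045 -0.00732058  0.074     ] [[ 0.355  0.704 -0.615]
 [ 0.352 -0.711 -0.609]
 [-0.866  0.    -0.5  ]]
pre [ 0.59  -0.007  0.194] [-0.3   0.34  1.83  0.65  0.81  0.07]
g [ 0.59  -0.007  0.074] [-0.3   0.54  1.9   0.87  0.62 -0.22]
5 [ 0.59  -0.008  0.086] [-0.32  0.54  1.85  0.8   0.73 -0.11]
[ 0.0002 -0.0002  0.0118]
10 [ 0.591 -0.008  0.098] [-0.34  0.55  1.8   0.76  0.85 -0.04]
[ 0.0011 -0.0012  0.0236]
15 [ 0.593 -0.01   0.109] [-0.36  0.57  1.75  0.73  0.96  0.03]
[ 0.0028 -0.0028  0.0352]
20 [ 0.595 -0.013  0.121] [-0.38  0.59  1.69  0.72  1.07  0.09]
[ 0.0052 -0.0052  0.0466]
lift [ 0.583 -0.013  0.166] [-0.38  0.51  1.7   0.69  1.13  0.14]
lift2 [0.545 0.037 0.211] [-0.32  0.37  1.79  0.69  1.14  0.21]
-90 [0.464 0.327 0.149] [ 0.78  0.5   1.72 -0.63  1.02 -2.78]
-75 [0.453 0.338 0.149] None
-60 [0.44  0.345 0.149] None
-45 [0.425 0.349 0.149] None
-30 [0.41  0.349 0.149] [ 0.74  0.28  2.08 -0.66  0.39  2.62]
-15 [0.395 0.345 0.149] [ 0.67  0.23  2.14 -0.3   0.26  1.99]
0 [0.382 0.337 0.149] [0.58 0.2  2.18 0.41 0.26 1.  ]
15 [0.371 0.326 0.149] [0.47 0.19 2.2  0.76 0.4  0.34]
30 [0.364 0.313 0.149] [ 0.38  0.21  2.18  0.82  0.58 -0.02]
45 [0.36  0.298 0.149] [ 0.3   0.24  2.13  0.77  0.76 -0.26]
60 [0.36  0.283 0.149] [ 0.25  0.29  2.07  0.68  0.92 -0.47]
75 [0.364 0.268 0.149] [ 0.23  0.34  1.98  0.58  1.06 -0.64]
90 [0.372 0.255 0.149] [ 0.23  0.4   1.89  0.48  1.19 -0.81]
105 [0.383 0.244 0.149] [ 0.25  0.46  1.79  0.37  1.3  -0.97]
120 [0.396 0.237 0.149] [ 0.28  0.51  1.7   0.27  1.39 -1.13]
```

```bash
python3 - <<'E'
from h import *
p=manip.current_position()
manip.movel([.56,p[1],.40],velocity=.25)
manip.reach(GP+[-.02,.02,.17],rv(GR))
manip.movel(GP+[0,0,.06],velocity=.2)
print(manip.current_time(),manip.current_position()-GP,manip.current_force())
s=snap("scene");crop(s,"s6",300,120,180,180,3);q=snap("top");crop(q,"t6",260,130,150,150,4)
E
```

```text
25.8417 [5.05009547e-04 9.05970817e-06 6.09035073e-02] [ 0.36416716 -0.76252799  0.11208938]
```

View pics/s6.png

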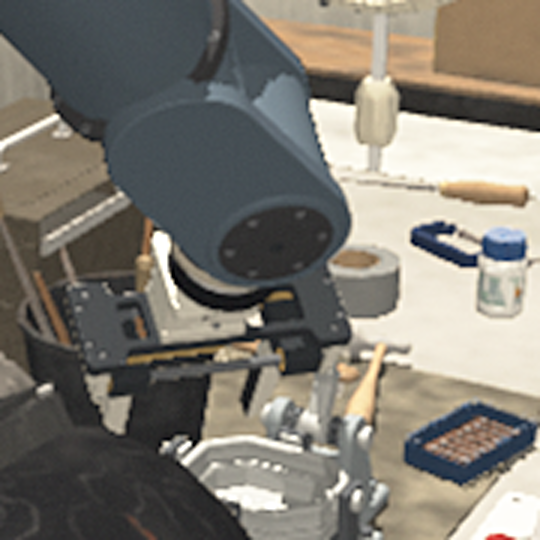

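View pics/t6.png

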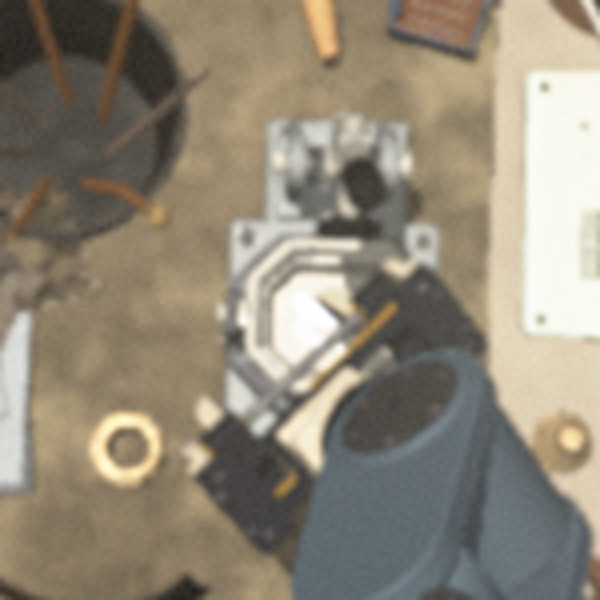

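```bash
python3 - <<'E'
from h import *
st=manip.movel(GP,velocity=.08,stop_force=10)
print(st,manip.current_time(),(manip.current_position()-GP).round(4),np.round(manip.current_force(),1))
s=snap("scene");crop(s,"s7",320,200,120,120,5);q=snap("top");crop(q,"t7",290,150,100,100,6)
E
```

```text
False 26.8417 [ 0.0003 -0.0001  0.0004] [-0.4 -0.1 -0.3]
```

View pics/s7.png

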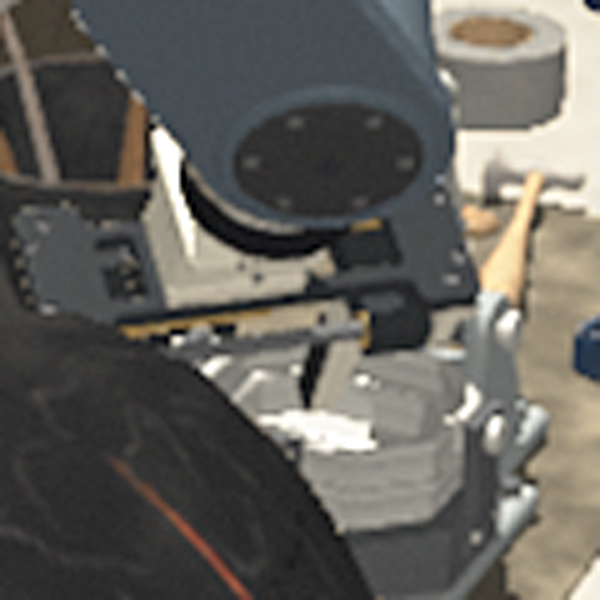

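View pics/t7.png

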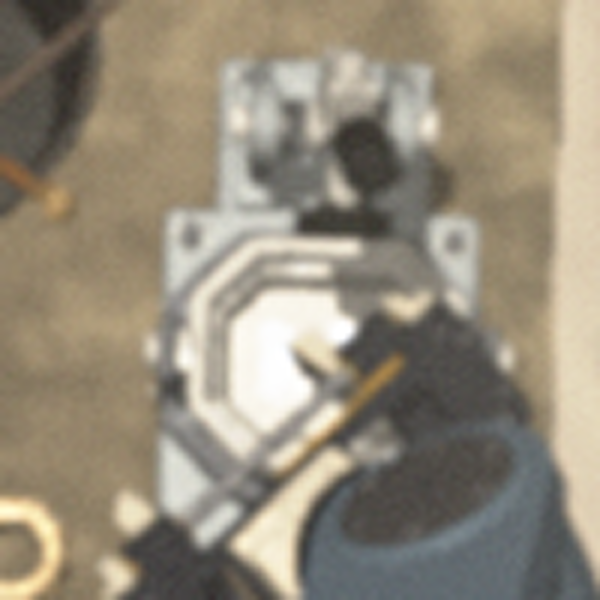

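```bash
python3 - <<'E'
from h import *
manip.close(20)
print("gap",manip.current_finger_gap(),np.round(manip.current_force(),1),(manip.current_position()-GP).round(4))
manip.close(58)
print("gap",manip.current_finger_gap(),np.round(manip.current_force(),1),np.round(manip.current_ft_torque(),2),(manip.current_position()-GP).round(4),manip.current_time())
E
```

```text
gap 0.007988022019194078 [ 4.5 -4.3 -2.8] [ 0.0009 -0.001   0.0002]
gap 0.00731403935490524 [ 3.7 -4.3 -2.9] [-1.09 -0.17 -0.54] [ 0.0009 -0.0011  0.0002] 28.4417
```

```bash
python3 - <<'E'
from h import *
for d in (4,8,12):
    P,Rp=peel(np.radians(d)); p,r=panpose(P,Rp)
    manip.movel(p,r,velocity=.03)
    print(d,"gap",round(manip.current_finger_gap(),4),np.round(manip.current_force(),1),np.round(manip.current_ft_torque(),2),(manip.current_position()-p).round(4),manip.current_time())
s=snap("scene");crop(s,"s8",320,200,120,120,5);q=snap("top");crop(q,"t8",290,150,100,100,6)
E
```

```text
4 gap 0.007 [ 2.6 -5.6 -5.2] [-1.54  0.32 -0.5 ] [ 0.0003 -0.0009 -0.0003] 28.9083
8 gap 0.0072 [ 1.  -6.2 -4.8] [-1.34  0.49 -0.23] [-0.0001 -0.0002 -0.0003] 29.375
12 gap 0.0073 [-1.2 -2.2 -4.8] [-0.98  0.68  0.  ] [-0.0002  0.0002 -0.0002] 29.8417
```

View pics/s8.png

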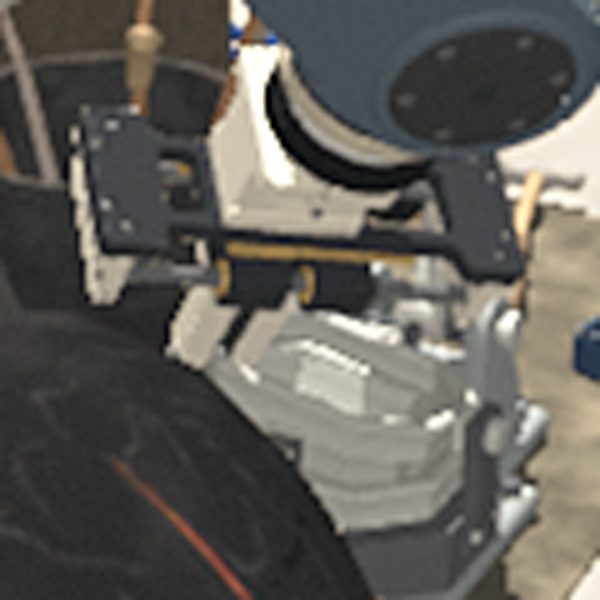

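View pics/t8.png

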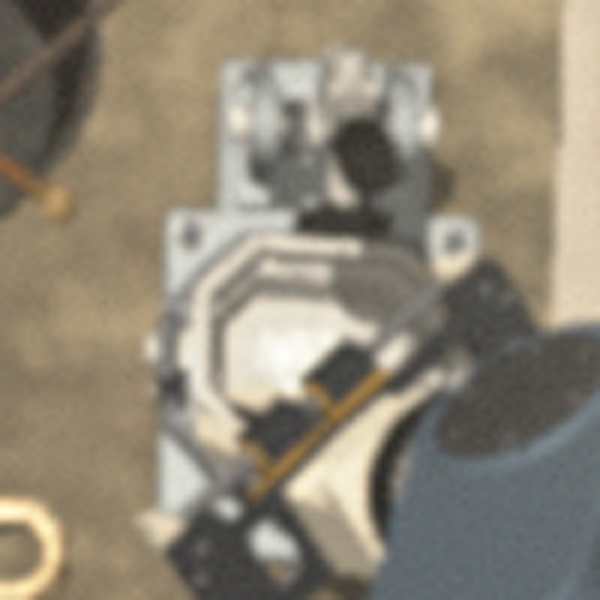

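```bash
python3 - <<'E'
from h import *
for d in (16,20):
    P,Rp=peel(np.radians(d)); p,r=panpose(P,Rp)
    manip.movel(p,r,velocity=.03)
    print(d,"gap",round(manip.current_finger_gap(),4),np.round(manip.current_force(),1),np.round(manip.current_ft_torque(),2),(manip.current_position()-p).round(4))
p,r=panpose(P+[-.003,.0,.012],Rp)
manip.movel(p,r,velocity=.03)
print("gap",round(manip.current_finger_gap(),4),np.round(manip.current_force(),1),np.round(manip.current_ft_torque(),2),(manip.current_position()-p).round(4),manip.current_time())
s=snap("scene");crop(s,"s9",320,200,120,120,5);q=snap("top");crop(q,"t9",290,150,100,100,6)
E
```

```text
16 gap 0.0069 [-3.8  3.7 -1.5] [0.27 1.1  0.51] [-0.0009  0.0012  0.0001]
20 gap 0.0068 [-3.4  4.7 -1.9] [0.4  1.09 0.5 ] [-0.0009  0.0013  0.    ]
gap 0.0067 [ 0.5 -0.4 -1.9] [-0.44  0.24  0.04] [ 0.0002 -0.0002  0.0003] 31.4333
```

View pics/s9.png

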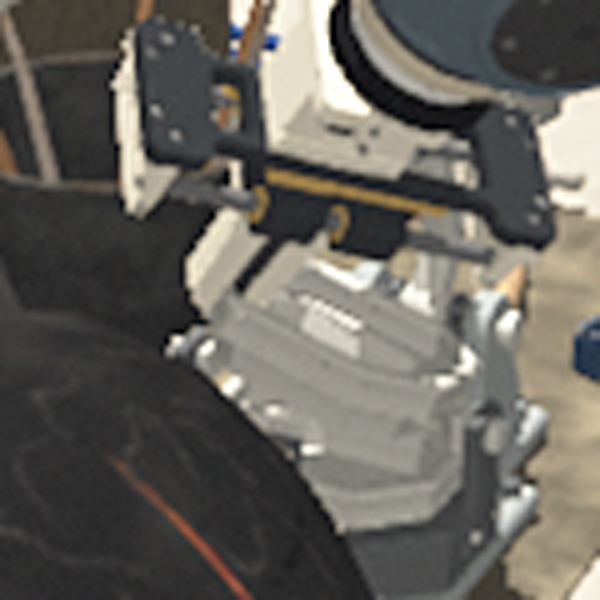

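View pics/t9.png

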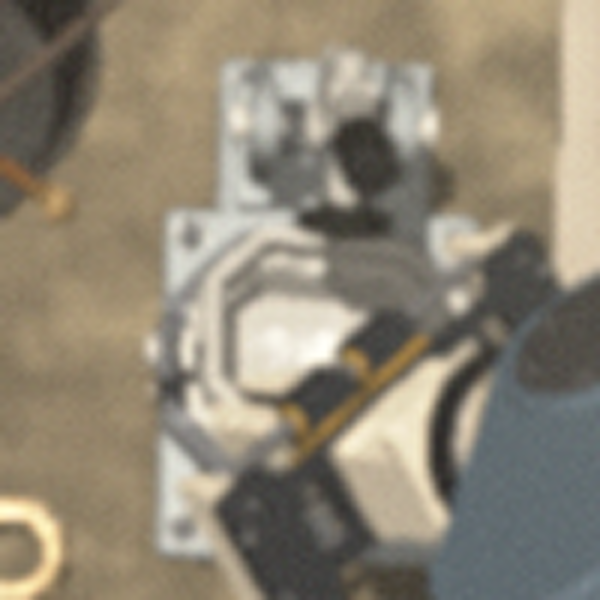

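```bash
python3 - <<'E'
from h import *
P,Rp=peel(np.radians(20))
def go(off,v,R=Rp):
    p,r=panpose(P+np.array(off),R); manip.movel(p,r,velocity=v)
    print(off,"gap",round(manip.current_finger_gap(),4),np.round(manip.current_force(),1),(manip.current_position()-p).round(4))
go([-.012,.004,.035],.06)
go([-.025,.010,.055],.08)
go([-.09,.04,.10],.12)
s=snap("scene","s10");q=snap("top","t10");print(manip.current_time())
E
```

```text
[-0.012, 0.004, 0.035] gap 0.0072 [-0.  -0.3 -1.6] [ 0.     -0.      0.0003]
[-0.025, 0.01, 0.055] gap 0.0068 [ 0.4 -0.3 -1.5] [ 0.     -0.      0.0003]
[-0.09, 0.04, 0.1] gap 0.0073 [ 1.2 -0.5 -1.6] [ 0.0003 -0.0002 -0.0003]
33.5167
```

View pics/s10.png

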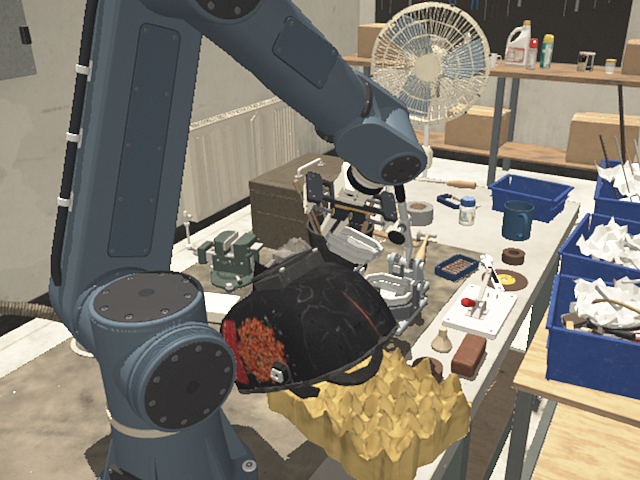

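View pics/t10.png

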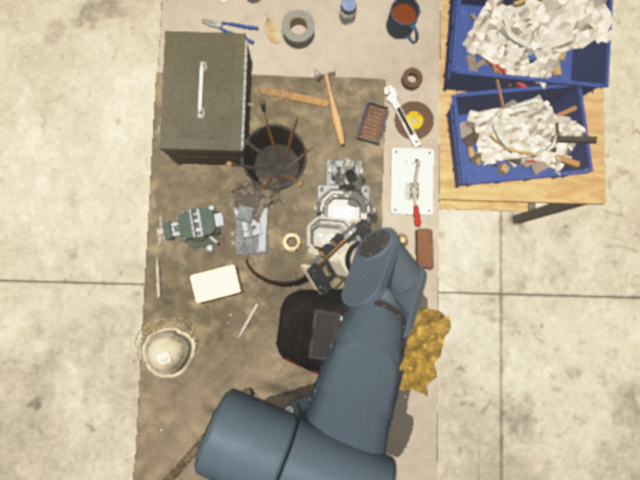

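```bash
python3 - <<'E'
from h import *
def go(pos,psi,v):
    R=Ro.from_euler("z",psi,degrees=True).as_matrix(); p,r=panpose(np.array(pos),R); manip.movel(p,r,velocity=v)
    print(pos,"gap",round(manip.current_finger_gap(),4),np.round(manip.current_force(),1),(manip.current_position()-p).round(4),manip.current_time())
go([.52,.06,.20],10,.08)
go([.47,.20,.20],35,.13)
go([*BLK,.125],60,.12)
manip.hold(.3)
s=snap("scene","s11");q=snap("top","t11")
crop(s,"s11c",180,180,200,150,4);crop(q,"t11c",150,220,160,120,5)
for c in (s,q): 
  for n in ("top_pan","top_pan_fr","top_pan_bl","top_pan_br","top_pan_fl","plaster_block"):
    print(n,[(np.round(d["at"],1),round(d["conf"],2)) for d in manip.landmark_of(n,c)[:2]])
P=np.array([*BLK,.125]);R=Ro.from_euler("z",60,degrees=True).as_matrix()
for n,l in dict(c=(0,0,0),fr=(-.036,-.046,.038),bl=(.036,.046,.038),br=(.036,-.046,.038),fl=(-.036,.046,.038)).items(): print(n,proj(s,P+R@l).round(1),proj(q,P+R@l).round(1))
print(manip.current_time())
E
```

```text
[0.52, 0.06, 0.2] gap 0.0075 [ 0.  -0.1 -0.9] [ 0.0003 -0.0003 -0.    ] 34.6333
[0.47, 0.2, 0.2] gap 0.007 [-0.2 -0.2 -0.7] [ 0.0002 -0.0003 -0.    ] 35.8083
[np.float64(0.418), np.float64(0.291), 0.125] gap 0.0069 [-0.8  0.4 -1.4] [ 0.0004 -0.0002  0.0004] 36.9
top_pan [(array([206.6, 265.1]), 0.95)]
top_pan_fr [(array([228.6, 247.8]), 0.93)]
top_pan_bl [(array([178.8, 244.2]), 0.8), (array([206.8, 264.1]), 0.16)]
top_pan_br [(array([217.9, 237.2]), 0.56)]
top_pan_fl [(array([186.8, 257.4]), 0.63)]
plaster_block [(array([213.3, 309.3]), 0.57)]
top_pan [(array([206.7, 283.1]), 0.67), (array([180.3, 291.8]), 0.42)]
top_pan_fr [(array([231.4, 276.1]), 0.69)]
top_pan_bl [(array([182.7, 292.5]), 0.66)]
top_pan_br [(array([205.1, 260.6]), 0.69), (array([404.4, 274.9]), 0.46)]
top_pan_fl [(array([205.4, 301. ]), 0.87)]
plaster_block []
c [205.7 263.6] [209.5 283.1]
fr [229.8 249.5] [228.7 274.9]
bl [178.5 246.8] [184.5 291.3]
br [218.3 237.7] [204.4 259.8]
fl [188.7 259.4] [208.9 306.5]
37.9
```

View pics/s11c.png

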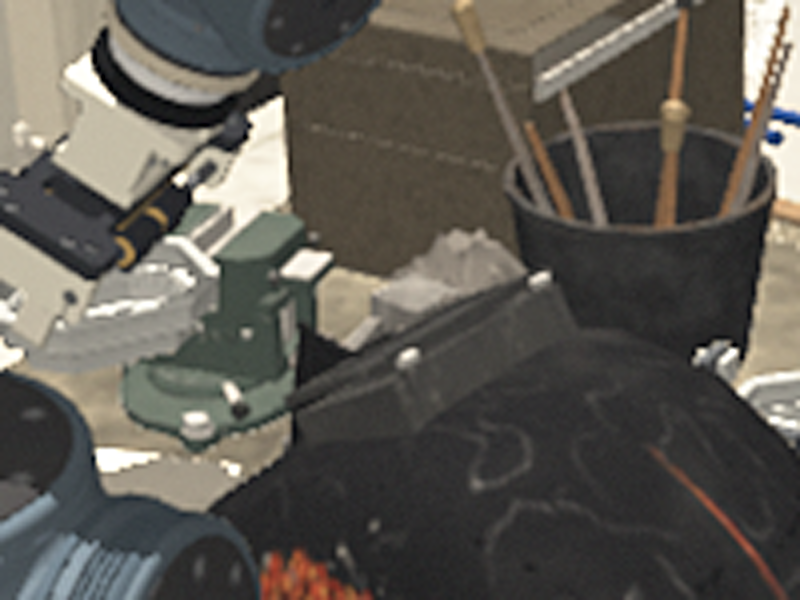

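View pics/t11c.png

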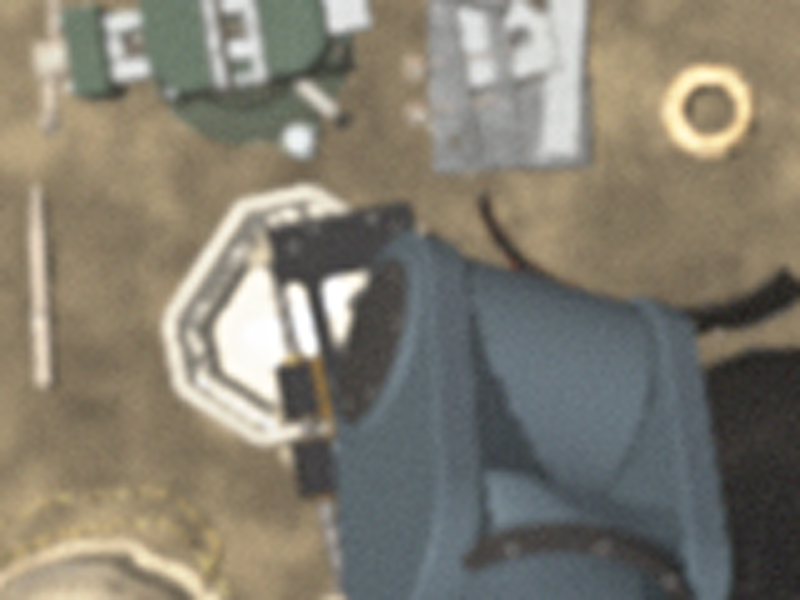

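View pics/t11.png

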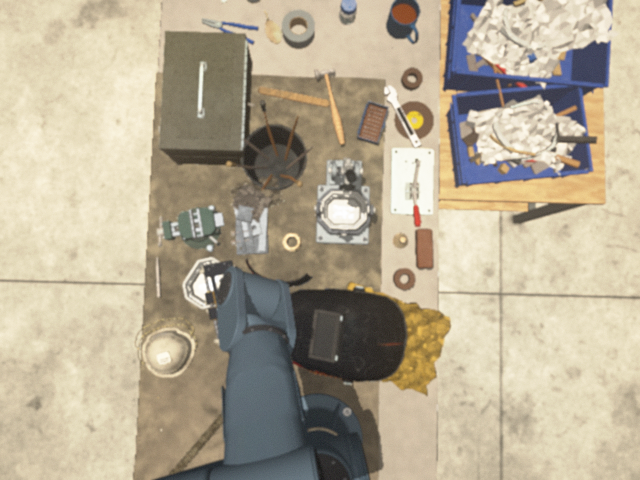

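```bash
cat > fp.py <<'E'
from h import *
from scipy.optimize import least_squares
L=dict(top_pan=(0,0,0),top_pan_fr=(-.036,-.046,.038),top_pan_bl=(.036,.046,.038),top_pan_br=(.036,-.046,.038),top_pan_fl=(-.036,.046,.038))
obs=[]
for i in range(3):
    for c in ("scene","top"):
        s=snap(c)
        for n,l in L.items():
            for d in manip.landmark_of(n,s)[:1]:
                if d["conf"]>.4: obs.append((s,np.array(l),np.array(d["at"])))
P=np.array([*BLK,.125]);R=Ro.from_euler("z",60,degrees=True)
def f(v):
    RR=(Ro.from_rotvec(v[3:])*R).as_matrix()
    return np.concatenate([proj(s,P+v[:3]+RR@l)-a for s,l,a in obs])
r=least_squares(f,np.zeros(6),loss="soft_l1"); cov=np.linalg.inv(r.jac.T@r.jac)
print(r.x[:3].round(4),np.degrees(r.x[3:]).round(1),np.degrees(np.sqrt(np.diag(cov))[3:]).round(1))
crop(s,"t12",290,140,110,110,5)
q=snap("scene");crop(q,"s12",170,210,80,80,7)
print(manip.current_time())
E
python3 fp.py
```

```text
[-0.0006 -0.0021 -0.0007] [-2.9  3.9 -4.1] [1.6 1.2 0.9]
39.75
```

View pics/t12.png

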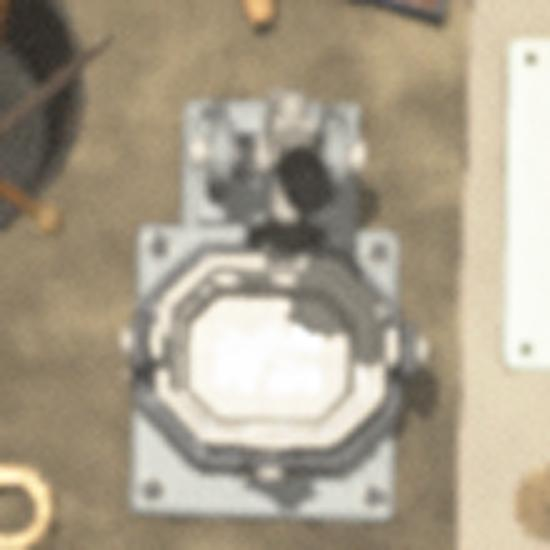

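View pics/s12.png

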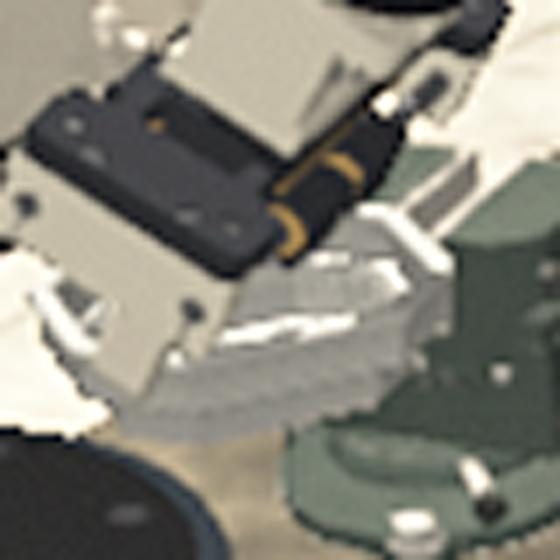

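```bash
python3 - <<'E'
from h import *
C=Ro.from_rotvec(np.radians([2.5,-3.4,0])).as_matrix()
p,r=panpose(np.array([*BLK,.125])+[.0005,.002,.0],C@Ro.from_euler("z",60,degrees=True).as_matrix())
manip.movel(p,r,velocity=.03); manip.hold(.5)
print((manip.current_position()-p).round(4),np.round(manip.current_force(),1),manip.current_finger_gap(),np.abs(manip.current_qd()).max())
E
python3 fp.py
python3 - <<'E'
from h import *
s=snap("scene","s13");q=snap("top","t13")
for n in ["emery_roll","sprue_button","bronze_collar","chasing_punch_1","polish_bar","lower_pan"]:
    print(n,[(np.round(d["at"],1),round(d["conf"],2)) for d in manip.landmark_of(n,q)[:1]],[(np.round(d["at"],1),round(d["conf"],2)) for d in manip.landmark_of(n,s)[:1]])
print(proj(q,W([0,0,.026])),proj(s,W([0,0,.026])),manip.current_time())
E
```

```text
[0.0001 0.     0.    ] [-0.3 -0.2 -1.9] 0.007121999761368359 0.002498645333308557
[0.0003 0.001  0.    ] [ 0.7  1.1 -2.2] [1.4 1.3 0.9]
42.3833
emery_roll [(array([401.8, 276. ]), 0.77)] [(array([426.1, 377.2]), 0.88)]
sprue_button [] [(array([441.4, 344.9]), 0.74)]
bronze_collar [(array([293.4, 241.2]), 0.66)] [(array([210.6, 309.7]), 0.5)]
chasing_punch_1 [] []
polish_bar [(array([426.7, 250.3]), 0.64)] [(array([464.5, 362.6]), 0.82)]
lower_pan [(array([341.2, 207.8]), 0.71)] [(array([386. , 297.1]), 0.96)]
[343.16431277 211.44904318] [385.76563323 298.79325462] 43.0833
```

View pics/t13.png

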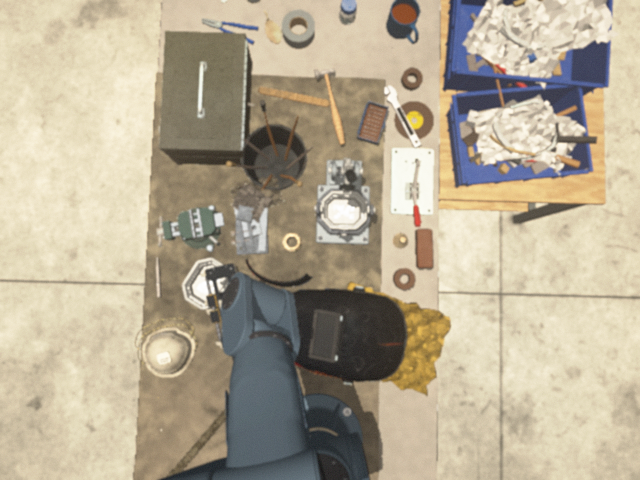

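View pics/s13.png

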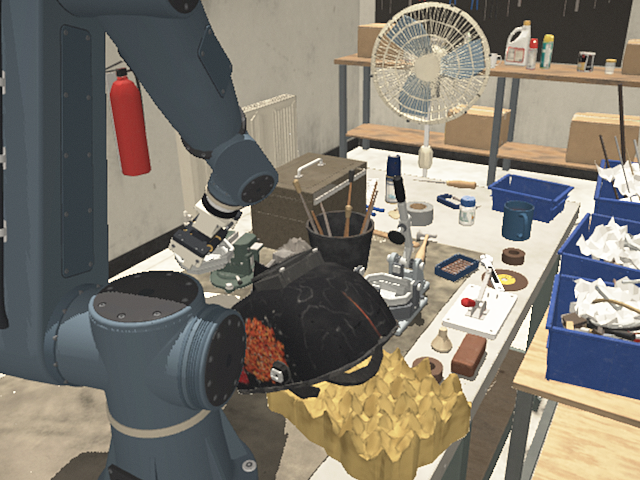

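```bash
python3 - <<'E'
from rig import manip
manip.sign_off(); print(manip.current_time())
E
```

```text
the job is handed in; nothing more can be done
the job is handed in; nothing more can be done
```

I pressed the top pan home, eased the lever back to rest in the fingers, and peeled the pan off by its front left corner. I handed the job in at about 43 s with the pan held over the plaster block.

**Pressing:** I pushed the lever down with about 36 N at the grip, where 10 to 15 N is needed. The first two pushes stopped early on brief force spikes, so I finished without the force stop. The last part slid in the fingers, so I judged "home" from that force and from the rim sitting about 2 to 3 px lower in the scene picture (about 6 mm). Of the four rim corners the network found, three fitted the lowered rim about as expected, but the back right one still read high.

**Lever return:** The grip stayed closed up to the rest stop, moving at under about 0.5 rad/s. After I let go, the lever looked the same as in the first picture.

**Peeling:** The corner came up 46 mm with the pan turning about its opposite corner, and after that only the pan's own weight was on the wrist. The lower pan shows in the die. Its detected point is within about 2 px of the expected spot in the scene picture and about 4 px off in the top one.

**Final pose:**
- **Level:** My camera fit showed the pan tilted about 5°, so I corrected it. It then read about 1° off level, give or take 1.4°.
- **Position:** It is centred within about 3 mm of the block's measured middle, with its underside about 95 mm above the block's top. The arm was still.

**Not confirmed at the end:** The arm hid the plaster block and the chasing punch, so I could not see them again, but I felt no contact there. The emery roll, sprue button and polish bar are in place. The bronze collar is in place in the top picture; the network also reported a collar near the pan in the scene picture, which I took as a false match.

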